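# Put the pipe couplings back into their stock trays

## Robot

A 6-joint arm with a two-finger parallel gripper is mounted at the origin on the work surface. World frame = base frame: x ahead of the robot, y to its left, z up, the work surface at z = 0. Lengths are in mm, angles in rad, forces in N, time in s.
With the tool pointing down it reaches from about 275 to 825 mm from the base axis. Payload 4.9 kg.
Tool frame: the origin (TCP) lies midway between the tips of the shut fingers; the grasp point (between the pads) lies 19 mm behind it; x points along the fingers, y is the direction in which the jaws open and shut, and the axes are right-handed (so a half turn about x gives the same grasp; the last joint's range is limited). The gripper opens to 85 mm and grips with 20 to 120 N. Pads are 22 mm wide; open, the fingers measure 114 mm over their backs; the gripper's body (76 mm by 85 mm) begins 54 mm behind the grasp point. The pads swing forward as they close: fully open they stand 13 mm farther back than shut.
Start: joints at [1.11, 0.326, -0.193, 1.052, 0, 1.437], TCP at [176.553, 520.911, 231.281] pointing down, gripper open.
Joint ranges: [-2.65, 2.65], [-0.97, 1.79], [-1.3, 1.35], [-1.93, 2.1], [-1.47, 1.37], [-3.14, 3.14]. Speed limits (rad/s): [2.57, 2.57, 3.14, 3.14, 3.14, 3.14].

## Interface

Orientations are given as a rotation vector (axis times angle).
In Python, from bench import env gives the robot as it stands. The module is installed in compiled form; this text tells all that it offers.
- The arm moves only by the shell command python3 -m inch 'ROWS' [FORCE]. ROWS is JSON, a list of rows, each an object of numbers: "gripper": the finger opening in cm, from 0 to 8.54; "x", "y", "z": the shift along the tool's x, y, z in cm; "roll": the turn about the tool's x in degrees. A call has 1 to 8 rows; each row is the pose to reach, as a shift and turn from the pose commanded when the call began, along the tool's axes at that moment; what a row does not reach only later rows make up. A row lasts 1/12 s, in which the tool goes at most 41.7 mm and 7.16 degrees, less where a joint would pass 70% of its speed; a pose out of reach is approached as far as the arm can. A call with a gripper value outside its range is refused whole. The fingers move at their own pace and stop on an object; FORCE is the grip in N (left out, the last holds). Time passes only in rows, so rows that repeat a pose let the fingers close. It gives the time, the measured TCP pose, the force and the opening at its end, in the units of the state.
- env.read_state(): the state, without advancing time (a new reading comes with each control period).
- env.read_camera(name): name is "side" or "top" or "wrist"; returns the picture (480x640x3 uint8, red, green, blue); there is no depth.
- env.camera_info(name): a dict with "fx", "fy", "cx", "cy" (pixels), "camera_from_world" (4x4, takes a point from world to camera coordinates). Camera axes: x right, y down, z forward; pixel columns grow to the right and rows downward; lengths in mm; the calibration is good to about 2 mm. A picture is of the moment at which its call begins: read the wrist's pose just before it. camera_info takes no time and is no camera call; for the wrist camera it gives the pose at the moment of the call.
- env.sign_off(): hands the job in, once; it reports no verdict.
Trained networks look in the newest picture that a camera, given by its name, has taken for a name from the list of things; names that differ only in an ending like _2 or _b are one class to them, and where a whole thing is asked for, a point or a joint stands for the part that bears it (a point fixed in the world has none). Each returns a list of dicts, best first, with "p" (0 to 1); they miss things now and then, are a little off and sometimes report something else, mostly with a low value. They report only what shows in the picture. A call takes as long as a camera call. They do not tell look-alikes from the thing itself.
- env.regions_of(camera, name): "pixels" (480x640 bool, what is visible of it) and "pixel" ([column, row] in pixels, amid what is visible of it).
The state is a dict: "time_s": time; "qpos": joint angles; "joint_velocities": joint speeds; "tau": joint torques, N m; "tcp_pos": TCP position; "ee_rot": TCP orientation; "force": force on the tool from outside, world axes, zero at the start; "wrist_torque": the same for the moment, N m; "opening": finger opening in mm.
Only numpy, scipy, OpenCV 4.12 (cv2) and the standard library are available. Lean on these libraries where they do the work, as an engineer would, in place of code of your own. Each camera call takes 0.05 s, during which the arm holds its last target.

## Task

Put the four straight pipe couplings back into stock, one after another from the largest to the smallest: stand each upright on the floor of the tray whose colour matches its nuts (blue first, then red, yellow and green) and let go of it. Leave the elbow and the brass valve where they lie, and leave the couplings already put away standing in their trays.

Things in the scene. Friction and masses are not known exactly. Their poses are not given: they have to be found in the camera images.
- coupling_blue: Straight pipe coupling with blue nuts, the largest: an upright black tube with a blue ribbed round nut at each end and a dark bore, loose, standing on the table. 56 mm in diameter over the nuts (black waist 46 mm), 100 mm tall, each nut 34 mm high. The bore is solid (only drawn). Origin at its centre, half-way up (50 mm above its foot); z along the tube; alike both ways up.
- coupling_red: Straight pipe coupling with red nuts, the second largest: an upright black tube with a red ribbed round nut at each end and a dark bore, loose, standing on the table. 50 mm in diameter over the nuts (black waist 41 mm), 92 mm tall, each nut 31 mm high. The bore is solid (only drawn). Origin at its centre, half-way up (46 mm above its foot); z along the tube; alike both ways up.
- coupling_yellow: Straight pipe coupling with yellow nuts, the third largest: an upright black tube with a yellow ribbed round nut at each end and a dark bore, loose, standing on the table. 44 mm in diameter over the nuts (black waist 36 mm), 84 mm tall, each nut 29 mm high. The bore is solid (only drawn). Origin at its centre, half-way up (42 mm above its foot); z along the tube; alike both ways up.
- coupling_green: Straight pipe coupling with green nuts, the smallest: an upright black tube with a green ribbed round nut at each end and a dark bore, loose, standing on the table. 38 mm in diameter over the nuts (black waist 31 mm), 76 mm tall, each nut 26 mm high. The bore is solid (only drawn). Origin at its centre, half-way up (38 mm above its foot); z along the tube; alike both ways up.
- tray_blue: Fixed white stock tray with blue floor and a blue strip on two of its outer walls: square, 92 mm outside, 84 mm inside, walls 4 mm thick and 30 mm high, inner floor 6 mm above the table. Origin at the centre of its underside, at table height; x and y along its sides, z up; it may be turned a little about z.
- tray_red: Fixed white stock tray with red floor and a red strip on two of its outer walls: square, 86 mm outside, 78 mm inside, walls 4 mm thick and 30 mm high, inner floor 6 mm above the table. Origin at the centre of its underside, at table height; x and y along its sides, z up; it may be turned a little about z.
- tray_yellow: Fixed white stock tray with yellow floor and a yellow strip on two of its outer walls: square, 80 mm outside, 72 mm inside, walls 4 mm thick and 30 mm high, inner floor 6 mm above the table. Origin at the centre of its underside, at table height; x and y along its sides, z up; it may be turned a little about z.
- tray_green: Fixed white stock tray with green floor and a green strip on two of its outer walls: square, 74 mm outside, 66 mm inside, walls 4 mm thick and 30 mm high, inner floor 6 mm above the table. Origin at the centre of its underside, at table height; x and y along its sides, z up; it may be turned a little about z.
- elbow: Bystander: black right-angled pipe elbow with two blue nuts of 40 mm diameter, lying flat, 40 mm high, about 72 by 72 mm. It is not a straight coupling. Origin at the middle of its outline, 20 mm above the table; the legs point along its x and y.
- valve: Bystander: brass ball valve lying on the table, 88 mm long with a flat red lever on top that reaches 71 mm from its middle along its x, 61 mm high in all. Origin on the table under its middle, x along the pipe and the lever.
Mind the look-alikes: they are no part of the job. Leave any purple look-alike of the coupling_red alone.

How it is judged (in metres and radians):
On the way, in this order (a step that is already met when the one before it is completed fails the run):
1. the blue coupling stands upright in the blue tray, released (x of coupling_blue in the frame of tray_blue between -0.017 and 0.017 m and y of coupling_blue in the frame of tray_blue between -0.017 and 0.017 m and z of coupling_blue in the frame of tray_blue between 0.051 and 0.061 m and angle between the z axis of coupling_blue and the z axis of tray_blue, either way round below 0.12 rad and linear speed of coupling_blue below 0.02 m/s and contact force between the fingers and coupling_blue below 0.3 N), for 0.2 s.
2. the red coupling stands upright in the red tray, released (x of coupling_red in the frame of tray_red between -0.017 and 0.017 m and y of coupling_red in the frame of tray_red between -0.017 and 0.017 m and z of coupling_red in the frame of tray_red between 0.047 and 0.057 m and angle between the z axis of coupling_red and the z axis of tray_red, either way round below 0.12 rad and linear speed of coupling_red below 0.02 m/s and contact force between the fingers and coupling_red below 0.3 N), for 0.2 s.
3. the yellow coupling stands upright in the yellow tray, released (x of coupling_yellow in the frame of tray_yellow between -0.017 and 0.017 m and y of coupling_yellow in the frame of tray_yellow between -0.017 and 0.017 m and z of coupling_yellow in the frame of tray_yellow between 0.043 and 0.053 m and angle between the z axis of coupling_yellow and the z axis of tray_yellow, either way round below 0.12 rad and linear speed of coupling_yellow below 0.02 m/s and contact force between the fingers and coupling_yellow below 0.3 N), for 0.2 s.
4. the green coupling stands upright in the green tray, released (x of coupling_green in the frame of tray_green between -0.017 and 0.017 m and y of coupling_green in the frame of tray_green between -0.017 and 0.017 m and z of coupling_green in the frame of tray_green between 0.039 and 0.049 m and angle between the z axis of coupling_green and the z axis of tray_green, either way round below 0.12 rad and linear speed of coupling_green below 0.02 m/s and contact force between the fingers and coupling_green below 0.3 N), for 0.2 s.
At the end, for the whole second after the job is handed in: Each coupling stands upright (0.12 rad) on the floor of the tray of its own colour (within 17 mm of centre along each side, 5 mm in height: anywhere it fits between the walls), released and at rest; put there in the order blue, red, yellow, green (all of step 1 and all of step 2 and all of step 3 and all of step 4); the robot touches nothing.
It fails at once if the elbow is moved by more than 20 mm (distance of elbow from where it was at the start of the episode above 0.02 m).
It fails at once if the brass valve is moved by more than 20 mm (distance of valve from where it was at the start of the episode above 0.02 m).
It also fails if it takes over 122 s, if anything falls off the work surface, if the arm or the gripper's body presses on something with over 40 N, if the wrist force passes 120 N, or if a joint passes its speed limit or range.

## Working session

There is one attempt and no reset: what is moved stays moved. The work goes in short steps, Python scripts to look and compute and a shell command to move; the robot and the scene stay as the last step left them, time stands still between calls to the robot, and variables do not carry over. Pictures are saved under pics/ and viewed, and the job is handed in when it is done.

```bash
mkdir -p pics; cat > h.py <<'E'
import numpy as np,cv2
from bench import env
def shot(c,fn):
    im=env.read_camera(c); cv2.imwrite('pics/'+fn,im[:,:,::-1]); return im
def ray(c,px,z):
    i=env.camera_info(c);T=np.array(i['camera_from_world']);R=T[:3,:3];t=T[:3,3]
    o=-R.T@t; d=R.T@np.array([(px[0]-i['cx'])/i['fx'],(px[1]-i['cy'])/i['fy'],1.])
    return o+d*(z-o[2])/d[2]
def proj(c,p):
    i=env.camera_info(c);T=np.array(i['camera_from_world']);q=T[:3,:3]@p+T[:3,3]
    return np.array([i['fx']*q[0]/q[2]+i['cx'],i['fy']*q[1]/q[2]+i['cy']])
E
python3 - <<'E'
from h import *
for c in('top','side','wrist'):
    shot(c,c+'0.png')
    i=env.camera_info(c);T=np.array(i['camera_from_world']);print(c,i['fx'],(-T[:3,:3].T@T[:3,3]).round(),T[:3,:3].round(2).tolist())
s=env.read_state();print(s)
for n in ['coupling_blue','coupling_red','coupling_yellow','coupling_green','tray_blue','tray_red','tray_yellow','tray_green','elbow','valve']:
    for r in env.regions_of('top',n): 
        print(n,round(r['p'],2),np.round(r['pixel']),r['pixels'].sum(),ray('top',r['pixel'],0).round())
E
```

```text
top 556.6634746688683 [ 249.   72. 1585.] [[-0.01, -1.0, 0.01], [-0.99, 0.01, -0.13], [0.13, -0.01, -0.99]]
side 478.5534157229207 [ -36. -596.  906.] [[0.76, -0.64, -0.02], [-0.47, -0.53, -0.71], [0.44, 0.55, -0.71]]
wrist 348.3432690513105 [ 97. 548. 373.] [[0.32, 0.95, -0.0], [0.9, -0.3, 0.32], [0.31, -0.11, -0.95]]
{'time_s': 0.15, 'qpos': array([ 1.10977700e+00,  3.26808404e-01, -1.93333733e-01,  1.05199836e+00,
       -9.60540389e-06,  1.43659137e+00]), 'joint_velocities': array([ 8.67951129e-04, -1.24352899e-03,  2.08322451e-03, -2.01550222e-03,
        3.04046292e-05, -5.59481525e-04]), 'tau': array([ 1.13811533e-03, -4.43704498e+01,  2.62663794e+01,  1.04205287e-02,
       -1.53840078e-04,  1.11531030e-06]), 'tcp_pos': array([176.36540562, 520.49903971, 230.67054153]), 'ee_rot': array([ 0.25547112,  1.55592307, -0.25750165]), 'force': array([-0.06658284, -0.30497772, -0.79702287]), 'wrist_torque': array([0.0644449 , 0.01235556, 0.01572073]), 'opening': 85.4105995644969}
coupling_blue 0.92 [347. 251.] 354 [449. -20.   0.]
coupling_red 0.89 [476. 291.] 428 [ 332. -387.    0.]
coupling_red 0.84 [441. 285.] 423 [ 349. -288.    0.]
coupling_red 0.63 [445. 317.] 375 [ 259. -294.    0.]
coupling_yellow 0.53 [246. 281.] 270 [365. 268.   0.]
coupling_green 0.7 [284. 251.] 195 [450. 160.   0.]
tray_blue 0.88 [242. 195.] 1182 [617. 283.   0.]
tray_red 0.88 [371. 194.] 934 [617. -93.   0.]
tray_red 0.17 [445. 284.] 362 [ 354. -299.    0.]
tray_yellow 0.79 [306. 176.] 827 [673.  96.   0.]
tray_yellow 0.37 [348. 254.] 392 [442. -25.   0.]
tray_green 0.86 [439. 193.] 768 [ 618. -293.    0.]
elbow 0.7 [395. 246.] 466 [ 463. -160.    0.]
elbow 0.59 [349. 253.] 404 [445. -26.   0.]
elbow 0.33 [176. 231.] 547 [510. 470.   0.]
valve 0.79 [178. 233.] 499 [505. 463.   0.]
```

View pics/top0.png

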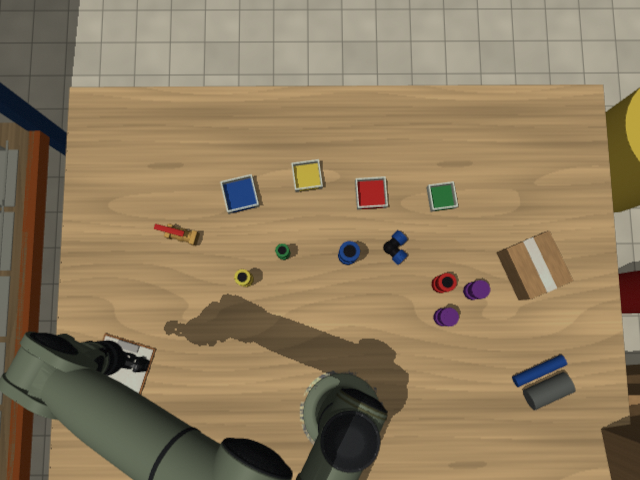

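View pics/side0.png

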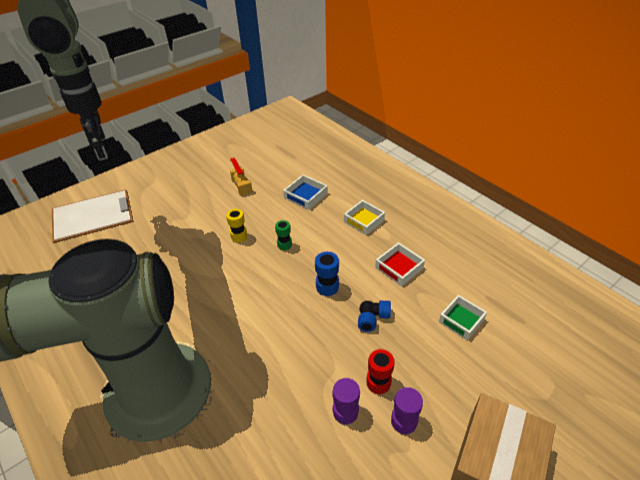

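```bash
python3 - <<'E'
import cv2
a=cv2.imread('pics/top0.png')
cv2.imwrite('pics/c0.png',cv2.resize(a[150:345,150:350],None,fx=3,fy=3,interpolation=2))
cv2.imwrite('pics/c1.png',cv2.resize(a[150:345,330:520],None,fx=3,fy=3,interpolation=2))
E
```

```text
(no output)
```

View pics/c0.png

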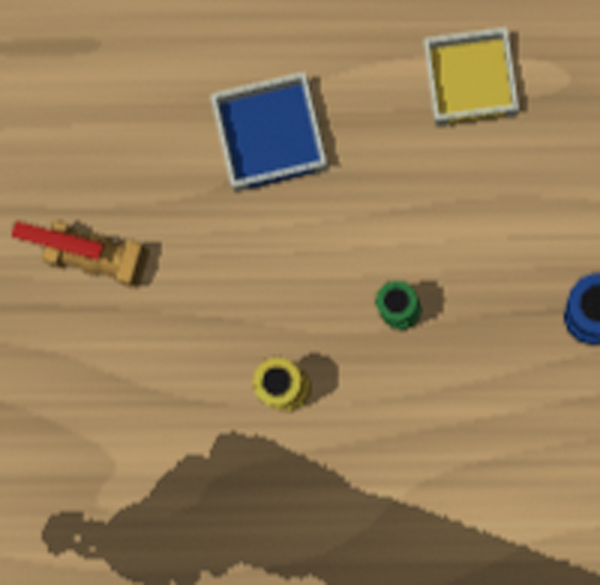

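View pics/c1.png

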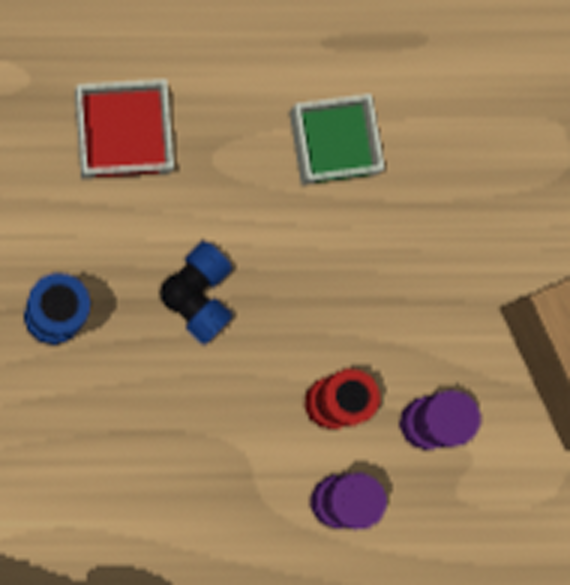

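The top picture shows:
- Couplings: blue at (348,252) and red at (445,283) with a bore; yellow at (243,278) and green at (283,251).
- Look-alikes: two closed purple ones at (477,289) and (446,317), which stay put. The elbow's blue nuts at (395,246) also stay put.

For red, the candidates are (445,283), (477,289) and (446,317). Only (445,283) has red nuts and a bore, and the crop confirms it.

```bash
cat > meas.py <<'E'
from h import *
H={'blue':100,'red':92,'yellow':84,'green':76}
D={'blue':56,'red':50,'yellow':44,'green':38}
def bore(im,px,h,cam='top',r=12,thr=38):
    x0,y0=int(px[0])-r,int(px[1])-r
    p=im[y0:y0+2*r+1,x0:x0+2*r+1].max(2)
    n,l,st,c=cv2.connectedComponentsWithStats((p<thr).astype(np.uint8))
    k=1+np.argmax(st[1:,4]); return c[k]+[x0,y0],st[k,4]
def tray(im,px,r=26):
    x0,y0=int(px[0])-r,int(px[1])-r
    p=cv2.cvtColor(im[y0:y0+2*r+1,x0:x0+2*r+1],cv2.COLOR_RGB2HSV)
    m=((p[...,1]<60)&(p[...,2]>110)).astype(np.uint8)
    n,l,st,c=cv2.connectedComponentsWithStats(m,connectivity=8)
    k=1+np.argmax(st[1:,4]); ys,xs=np.where(l==k)
    rect=cv2.minAreaRect(np.c_[xs+x0,ys+y0].astype(np.float32)); return rect
E
python3 - <<'E'
from meas import *
a=cv2.imread('pics/top0.png')[:,:,::-1]; b=cv2.imread('pics/side0.png').copy(); t=a[:,:,::-1].copy()
C={'blue':(349,251),'red':(447,282),'yellow':(242,277),'green':(282,250)}
T={'blue':(240,194),'red':(371,193),'yellow':(307,175),'green':(442,196)}
O={'blue':92,'red':86,'yellow':80,'green':74}
for n in C:
    c,ar=bore(a,C[n],H[n],thr=50); w=ray('top',c,H[n]); print('cpl',n,c.round(1),ar,w.round(1))
    for f,img in(('side',b),('top',t)):
      for z in(0,H[n]):
        P=np.array([proj(f,[w[0]+D[n]/2*np.cos(u),w[1]+D[n]/2*np.sin(u),z]) for u in np.linspace(0,6.28,40)])
        cv2.polylines(img,[(P*16).astype(np.int32)],True,(255,255,0),1,16,4)
    r=tray(a,T[n]); w=ray('top',r[0],30)
    P=np.array([ray('top',q,30)[:2] for q in cv2.boxPoints(r)]);e=P[1]-P[0];f2=P[2]-P[1]
    an=np.arctan2(e[1],e[0]);print('tray',n,w.round(1),np.linalg.norm(e).round(),np.linalg.norm(f2).round(),np.degrees(an).round(1)%90)
    h=O[n]/2;Rm=np.array([[np.cos(an),-np.sin(an)],[np.sin(an),np.cos(an)]])
    for f,img in(('side',b),('top',t)):
      for z in(0,30):
        Q=np.array([proj(f,[*(w[:2]+Rm@np.array(s)*h),z]) for s in((1,1),(1,-1),(-1,-1),(-1,1))])
        cv2.polylines(img,[(Q*16).astype(np.int32)],True,(255,0,255),1,16,4)
cv2.imwrite('pics/so.png',cv2.resize(b[160:430,210:510],None,fx=2.2,fy=2.2)); cv2.imwrite('pics/to.png',cv2.resize(t[140:340,200:500],None,fx=2.6,fy=2.6))
s=env.read_state();from scipy.spatial.transform import Rotation as R
print(R.from_rotvec(s['ee_rot']).as_matrix().round(3))
E
```

```text
cpl blue [349.3 250.7] 106 [437.9 -21.2 100. ]
tray blue [615.9 286.6  30. ] 94.0 94.0 13.299999999999997
cpl red [447.  281.7] 81 [ 353.3 -283.2   92. ]
tray red [615.9 -90.1  30. ] 90.0 88.0 3.299999999999997
cpl yellow [241.7 276.6] 57 [371.7 269.3  84. ]
tray yellow [669.2  93.5  30. ] 82.0 82.0 7.5
cpl green [281.6 249.8] 47 [444.7 162.3  76. ]
tray green [ 604.1 -293.9   30. ] 80.0 77.0 7.900000000000006
[[ 0.     0.321  0.947]
 [ 0.     0.947 -0.321]
 [-1.     0.    -0.   ]]
```

View pics/so.png

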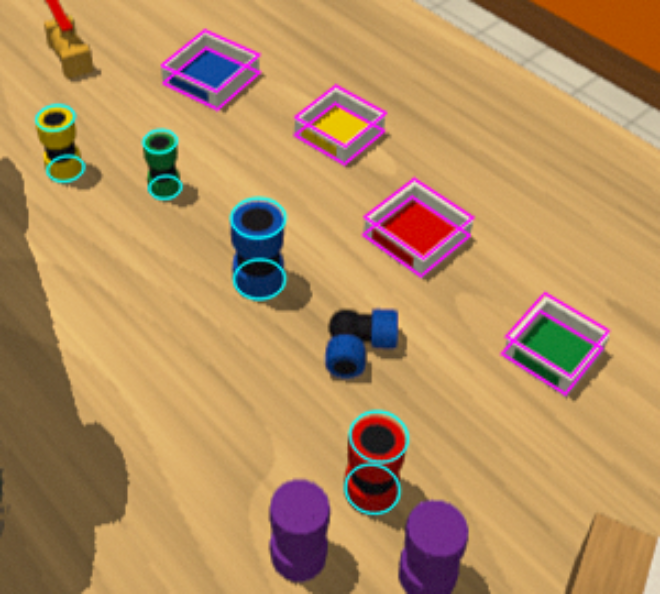

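View pics/to.png

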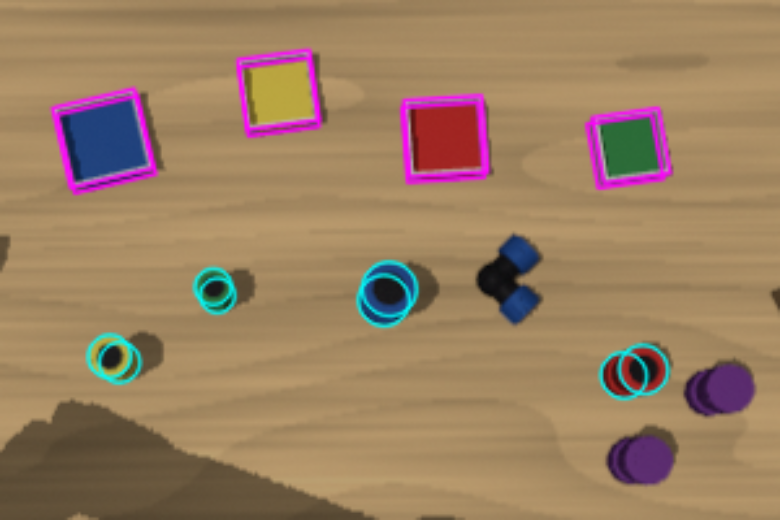

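The overlays fit both views. Blue first, starting with a helper that prints shifts.

```bash
cat > go.py <<'E'
import sys
from h import *
from scipy.spatial.transform import Rotation as R
s=env.read_state();M=R.from_rotvec(s['ee_rot']).as_matrix()
t=np.array([float(v) for v in sys.argv[1:4]])
print('tool xyz cm',(M.T@(t-s['tcp_pos'])/10).round(2),'jaw deg',np.degrees(np.arctan2(M[1,1],M[0,1])).round(1),'tcp',s['tcp_pos'].round(1),'F',s['force'].round(1),'op',s['opening'].round(1),'t',s['time_s'])
E
python3 go.py 438 -21 200
```

```text
Traceback (most recent call last):
  File "go.py", line 6, in <module>
    print('tool xyz cm',(M.T@(t-s['tcp_pos'])/10).round(2),'jaw deg',np.degrees(np.arctan2(M[1,1],M[0,1])).round(1),'tcp',s['tcp_pos'].round(1),'F',s['force'].round(1),'op',s['opening'].round(1),'t',s['time_s'])
                                                                                                                                                                             ^^^^^^^^^^^^^^^^^^
AttributeError: 'float' object has no attribute 'round'
```

```bash
sed -i "s/s\['opening'\].round(1)/round(s['opening'],1)/" go.py; python3 go.py 438 -21 200
```

```text
tool xyz cm [  3.13 -42.93  42.16] jaw deg 71.3 tcp [176.5 520.9 231.3] F [-0.1 -0.  -0.4] op 85.4 t 0.65
```

```bash
python3 -m inch '[{"y":-2.7,"z":2.6},{"y":-5.4,"z":5.3},{"y":-8,"z":7.9},{"y":-10.7,"z":10.5},{"y":-13.4,"z":13.2},{"y":-16.1,"z":15.8},{"y":-18.7,"z":18.4},{"y":-21.4,"z":21}]'; python3 go.py 438 -21 200
```

```text
tool xyz cm [  3.13 -42.93  42.16] jaw deg 71.3 tcp [176.5 520.9 231.3] F [-0.1 -0.  -0.4] op 85.4 t 0.65invalid input
```

```bash
python3 -m inch '[{"gripper":8.5,"x":0,"y":-2.7,"z":2.6,"roll":0},{"gripper":8.5,"x":0,"y":-5.4,"z":5.3,"roll":0},{"gripper":8.5,"x":0,"y":-8,"z":7.9,"roll":0},{"gripper":8.5,"x":0,"y":-10.7,"z":10.5,"roll":0},{"gripper":8.5,"x":0,"y":-13.4,"z":13.2,"roll":0},{"gripper":8.5,"x":0,"y":-16.1,"z":15.8,"roll":0},{"gripper":8.5,"x":0,"y":-18.7,"z":18.4,"roll":0},{"gripper":8.5,"x":0,"y":-21.4,"z":21,"roll":0}]'; python3 go.py 438 -21 200
```

```text
time_s: 1.32
tcp_pos: [307.2, 249.3, 231.6]
ee_rot: [0.256, 1.555, -0.256]
force: [1.1, 0.2, 0.6]
opening: 84.9
tool xyz cm [  3.15 -21.42  21.05] jaw deg 71.3 tcp [307.2 249.3 231.6] F [1.1 0.2 0.6] op 84.9 t 1.3167
```

```bash
python3 -m inch '[{"gripper":8.5,"x":0,"y":-2.7,"z":2.6,"roll":0},{"gripper":8.5,"x":0,"y":-5.4,"z":5.3,"roll":0},{"gripper":8.5,"x":0,"y":-8,"z":7.9,"roll":0},{"gripper":8.5,"x":0,"y":-10.7,"z":10.5,"roll":0},{"gripper":8.5,"x":1,"y":-13.4,"z":13.2,"roll":0},{"gripper":8.5,"x":2,"y":-16.1,"z":15.8,"roll":0},{"gripper":8.5,"x":3,"y":-18.7,"z":18.4,"roll":0},{"gripper":8.5,"x":3.2,"y":-21.4,"z":21,"roll":0}]'; python3 go.py 438 -21 60
python3 - <<'E'
from h import *
shot('wrist','w1.png')
E
```

```text
time_s: 1.98
tcp_pos: [436.6, -21.0, 198.1]
ee_rot: [0.257, 1.557, -0.257]
force: [0.8, 1.0, -0.2]
opening: 85.0
tool xyz cm [13.81  0.04  0.15] jaw deg 71.2 tcp [436.6 -21.  198.1] F [ 0.8  1.  -0.2] op 85.0 t 1.9833
```

View pics/w1.png

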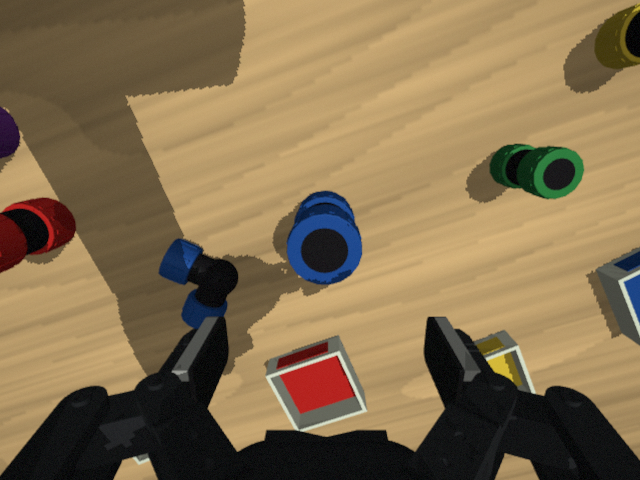

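The wrist picture shows the blue coupling's bore at (325,249), centred between fingers at about 200 and 455. Cross-check position, then descend.

```bash
python3 - <<'E'
from h import *
print(ray('wrist',(324.5,249.5),100),proj('wrist',[438,-21,100]))
E
python3 -m inch '[{"gripper":8.5,"x":2.5,"y":0,"z":0.1,"roll":0},{"gripper":8.5,"x":5,"y":0,"z":0.1,"roll":0},{"gripper":8.5,"x":7.5,"y":0,"z":0.1,"roll":0},{"gripper":8.5,"x":10,"y":0,"z":0.1,"roll":0},{"gripper":8.5,"x":12,"y":0,"z":0.1,"roll":0},{"gripper":8.5,"x":13.3,"y":0,"z":0.1,"roll":0},{"gripper":8.5,"x":13.8,"y":0,"z":0.1,"roll":0},{"gripper":8.5,"x":13.8,"y":0,"z":0.1,"roll":0}]' 80; python3 go.py 438 -21 60
```

```text
[440.69929337 -28.13350046 100.        ] [332.5446765  243.18469816]
time_s: 2.7
tcp_pos: [437.0, -19.3, 60.4]
ee_rot: [0.257, 1.558, -0.256]
force: [-0.5, 0.6, 0.6]
opening: 85.0
tool xyz cm [ 0.04 -0.13  0.15] jaw deg 71.3 tcp [437.  -19.3  60.4] F [-0.5  0.6  0.6] op 85.0 t 2.7
```

```bash
python3 -m inch '[{"gripper":5,"x":0,"y":0,"z":0,"roll":0},{"gripper":5,"x":0,"y":0,"z":0,"roll":0},{"gripper":5,"x":0,"y":0,"z":0,"roll":0},{"gripper":5,"x":0,"y":0,"z":0,"roll":0},{"gripper":5,"x":0,"y":0,"z":0,"roll":0},{"gripper":5,"x":0,"y":0,"z":0,"roll":0},{"gripper":5,"x":0,"y":0,"z":0,"roll":0}]' 80; python3 go.py 616 287 200
python3 - <<'E'
from h import *
shot('wrist','w2.png')
E
```

```text
time_s: 3.28
tcp_pos: [439.0, -20.1, 62.7]
ee_rot: [0.256, 1.553, -0.257]
force: [-1.5, -0.5, 5.9]
opening: 54.8
tool xyz cm [-13.72  34.76   6.94] jaw deg 71.3 tcp [439.  -20.1  62.7] F [-1.5 -0.5  5.9] op 54.8 t 3.2833
```

View pics/w2.png

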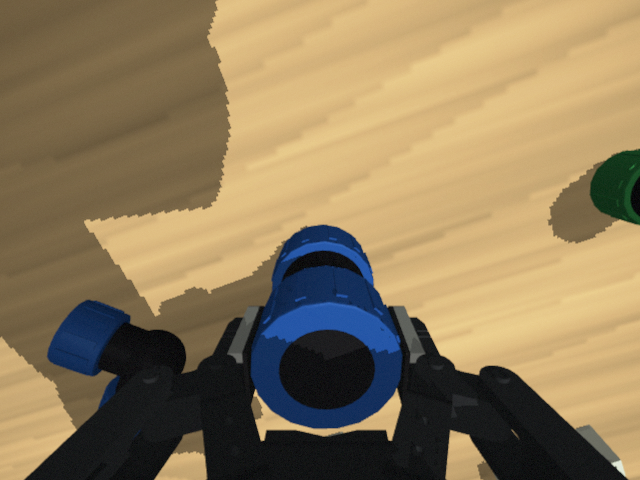

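Gripped at an opening of 54.8 mm. Lift and carry.

```bash
python3 -m inch '[{"gripper":5,"x":-1,"y":0,"z":0,"roll":0},{"gripper":5,"x":-3,"y":0,"z":0,"roll":0},{"gripper":5,"x":-6,"y":0,"z":0,"roll":0},{"gripper":5,"x":-9,"y":0,"z":0,"roll":0},{"gripper":5,"x":-11.5,"y":0,"z":0,"roll":0},{"gripper":5,"x":-13,"y":0,"z":0,"roll":0},{"gripper":5,"x":-13.5,"y":0,"z":0,"roll":0}]'; python3 go.py 616 287 200
```

```text
time_s: 3.92
tcp_pos: [439.7, -19.9, 199.7]
ee_rot: [0.256, 1.55, -0.256]
force: [0.1, -1.0, -1.6]
opening: 54.2
tool xyz cm [ 0.04 34.72  6.84] jaw deg 71.3 tcp [439.7 -19.9 199.7] F [ 0.1 -1.  -1.6] op 54.2 t 3.9167
```

```bash
python3 -m inch '[{"gripper":5,"x":0,"y":1.2,"z":0.2,"roll":0},{"gripper":5,"x":0,"y":4,"z":0.8,"roll":0},{"gripper":5,"x":0,"y":7.5,"z":1.5,"roll":0},{"gripper":5,"x":0,"y":11,"z":2.2,"roll":0},{"gripper":5,"x":0,"y":15,"z":3,"roll":0},{"gripper":5,"x":0,"y":19,"z":3.8,"roll":0},{"gripper":5,"x":0,"y":23,"z":4.6,"roll":0},{"gripper":5,"x":0,"y":26.5,"z":5.2,"roll":0}]';python3 -m inch '[{"gripper":5,"x":0,"y":3.5,"z":0.7,"roll":0},{"gripper":5,"x":0,"y":6,"z":1.2,"roll":0},{"gripper":5,"x":0,"y":7.8,"z":1.6,"roll":0},{"gripper":5,"x":0,"y":8.2,"z":1.6,"roll":0},{"gripper":5,"x":0,"y":8.2,"z":1.6,"roll":0},{"gripper":5,"x":0,"y":8.2,"z":1.6,"roll":0}]'; python3 go.py 616 287 80
python3 - <<'E'
from h import *
shot('wrist','w3.png');shot('side','s3.png');a=shot('top','t3.png')
E
```

```text
time_s: 4.58
tcp_pos: [572.8, 217.0, 195.4]
ee_rot: [0.256, 1.556, -0.256]
force: [0.5, -1.6, -1.6]
opening: 54.3
time_s: 5.08
tcp_pos: [612.8, 286.6, 195.4]
ee_rot: [0.255, 1.557, -0.258]
force: [-0.2, -0.2, -1.7]
opening: 54.3
tool xyz cm [11.54  0.16  0.3 ] jaw deg 71.3 tcp [612.8 286.6 195.4] F [-0.2 -0.2 -1.7] op 54.3 t 5.0833
```

View pics/w3.png

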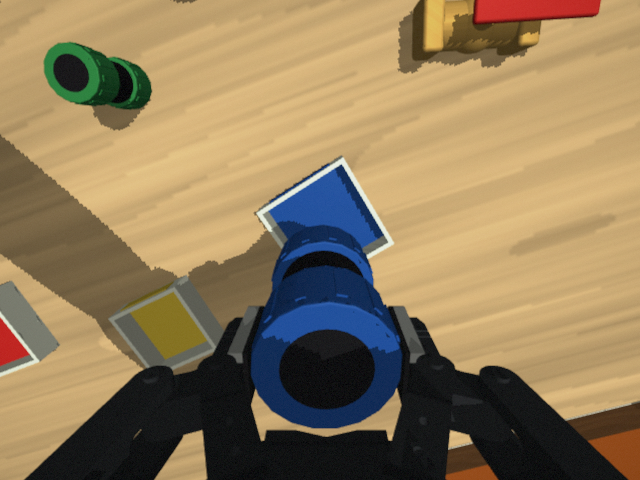

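View pics/s3.png

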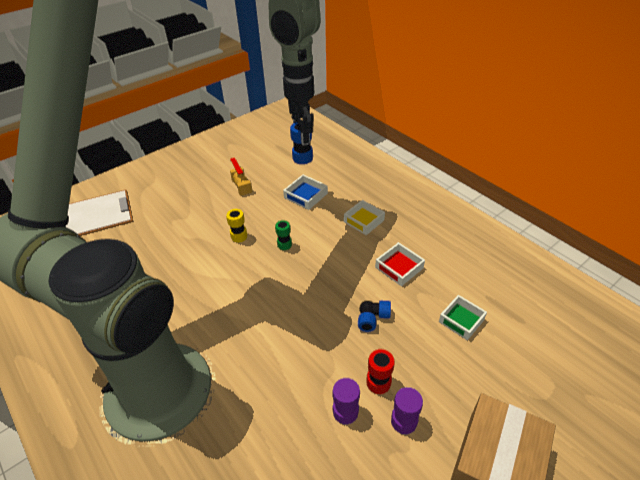

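The side view shows the coupling upright over the blue tray (tray at 305,191). Descend.

```bash
python3 -m inch '[{"gripper":5,"x":1,"y":0.1,"z":0.3,"roll":0},{"gripper":5,"x":3.5,"y":0.1,"z":0.3,"roll":0},{"gripper":5,"x":6,"y":0.1,"z":0.3,"roll":0},{"gripper":5,"x":8,"y":0.1,"z":0.3,"roll":0},{"gripper":5,"x":10,"y":0.1,"z":0.3,"roll":0},{"gripper":5,"x":11,"y":0.1,"z":0.3,"roll":0},{"gripper":5,"x":11.5,"y":0.1,"z":0.3,"roll":0},{"gripper":5,"x":11.5,"y":0.1,"z":0.3,"roll":0}]'; python3 go.py 616 287 69
python3 - <<'E'
from h import *
shot('side','s4.png');a=cv2.imread('pics/s4.png');cv2.imwrite('pics/s4c.png',cv2.resize(a[80:240,220:400],None,fx=4,fy=3.75))
shot('top','t4.png');a=cv2.imread('pics/t4.png');cv2.imwrite('pics/t4c.png',cv2.resize(a[130:250,170:330],None,fx=4,fy=4))
E
```

```text
time_s: 5.9
tcp_pos: [616.2, 286.6, 80.1]
ee_rot: [0.256, 1.557, -0.258]
force: [-0.6, -0.0, -2.0]
opening: 54.3
tool xyz cm [ 1.11  0.04 -0.03] jaw deg 71.2 tcp [616.2 286.6  80.1] F [-0.6 -0.  -2. ] op 54.3 t 5.9
```

View pics/s4c.png

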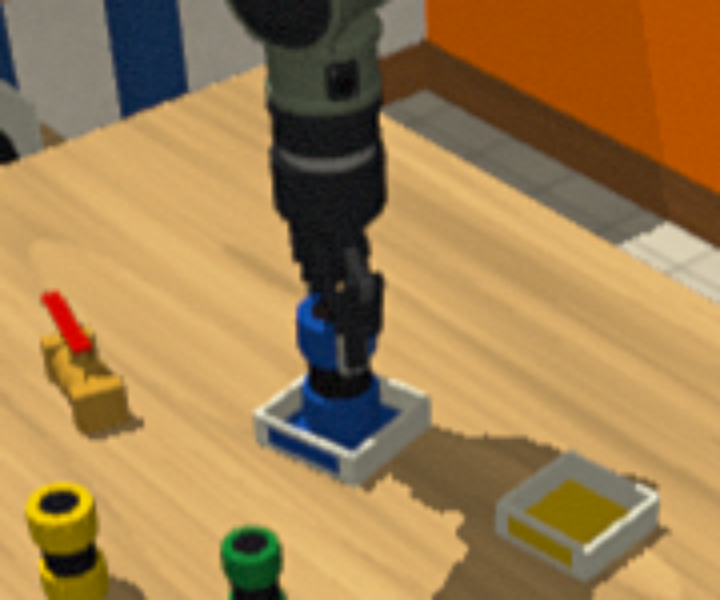

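The coupling is well centred in the tray. Lower in small steps and watch the force.

```bash
python3 -m inch '[{"gripper":5,"x":0.3,"y":0,"z":0,"roll":0},{"gripper":5,"x":0.6,"y":0,"z":0,"roll":0},{"gripper":5,"x":0.9,"y":0,"z":0,"roll":0},{"gripper":5,"x":1,"y":0,"z":0,"roll":0},{"gripper":5,"x":1,"y":0,"z":0,"roll":0},{"gripper":5,"x":1,"y":0,"z":0,"roll":0}]'; python3 go.py 616 287 69
```

```text
time_s: 6.5
tcp_pos: [616.8, 287.2, 71.3]
ee_rot: [0.256, 1.556, -0.256]
force: [-0.1, -0.3, -1.0]
opening: 54.5
tool xyz cm [ 0.23 -0.04 -0.07] jaw deg 71.3 tcp [616.8 287.2  71.3] F [-0.1 -0.3 -1. ] op 54.5 t 6.5
```

```bash
python3 -m inch '[{"gripper":5,"x":0.1,"y":0,"z":0,"roll":0},{"gripper":5,"x":0.2,"y":0,"z":0,"roll":0},{"gripper":5,"x":0.2,"y":0,"z":0,"roll":0},{"gripper":5,"x":0.2,"y":0,"z":0,"roll":0}]'; python3 go.py 616 287 69
```

```text
time_s: 6.83
tcp_pos: [616.8, 287.2, 69.2]
ee_rot: [0.256, 1.556, -0.256]
force: [-0.2, 0.5, -1.1]
opening: 54.5
tool xyz cm [ 0.02 -0.04 -0.07] jaw deg 71.3 tcp [616.8 287.2  69.2] F [-0.2  0.5 -1.1] op 54.5 t 6.8333
```

```bash
python3 -m inch '[{"gripper":5,"x":0.1,"y":0,"z":0,"roll":0},{"gripper":5,"x":0.2,"y":0,"z":0,"roll":0},{"gripper":5,"x":0.2,"y":0,"z":0,"roll":0},{"gripper":5,"x":0.2,"y":0,"z":0,"roll":0}]'; python3 go.py 616 287 69
```

```text
time_s: 7.17
tcp_pos: [617.2, 287.1, 68.8]
ee_rot: [0.257, 1.554, -0.256]
force: [-3.0, -0.3, 7.0]
opening: 54.5
tool xyz cm [-0.02 -0.05 -0.11] jaw deg 71.3 tcp [617.2 287.1  68.8] F [-3.  -0.3  7. ] op 54.5 t 7.1667
```

Contact with the tray floor (+7 N). Release.

```bash
python3 -m inch '[{"gripper":5.6,"x":-0.1,"y":0,"z":0,"roll":0},{"gripper":6.2,"x":-0.1,"y":0,"z":0,"roll":0},{"gripper":7,"x":-0.1,"y":0,"z":0,"roll":0},{"gripper":8,"x":-0.1,"y":0,"z":0,"roll":0},{"gripper":8.5,"x":-0.1,"y":0,"z":0,"roll":0},{"gripper":8.5,"x":-0.1,"y":0,"z":0,"roll":0},{"gripper":8.5,"x":-0.1,"y":0,"z":0,"roll":0}]'
python3 -m inch '[{"gripper":8.5,"x":-2,"y":0,"z":0,"roll":0},{"gripper":8.5,"x":-4.5,"y":0,"z":0,"roll":0},{"gripper":8.5,"x":-7,"y":0,"z":0,"roll":0},{"gripper":8.5,"x":-10,"y":0,"z":0,"roll":0},{"gripper":8.5,"x":-13,"y":0,"z":0,"roll":0},{"gripper":8.5,"x":-14,"y":0,"z":0,"roll":0}]'; python3 go.py 353 -283 200
python3 - <<'E'
from h import *
shot('side','s5.png');a=cv2.imread('pics/s5.png');cv2.imwrite('pics/s5c.png',cv2.resize(a[80:240,220:400],None,fx=4,fy=3.75))
E
```

```text
time_s: 7.75
tcp_pos: [616.8, 287.2, 68.2]
ee_rot: [0.256, 1.556, -0.256]
force: [-0.6, -0.5, -0.1]
opening: 84.8
time_s: 8.25
tcp_pos: [618.9, 288.0, 213.6]
ee_rot: [0.259, 1.549, -0.254]
force: [0.8, 0.5, 0.9]
opening: 85.1
tool xyz cm [  1.05 -62.62  -6.87] jaw deg 71.3 tcp [618.9 288.  213.6] F [0.8 0.5 0.9] op 85.1 t 8.25
```

View pics/s5c.png

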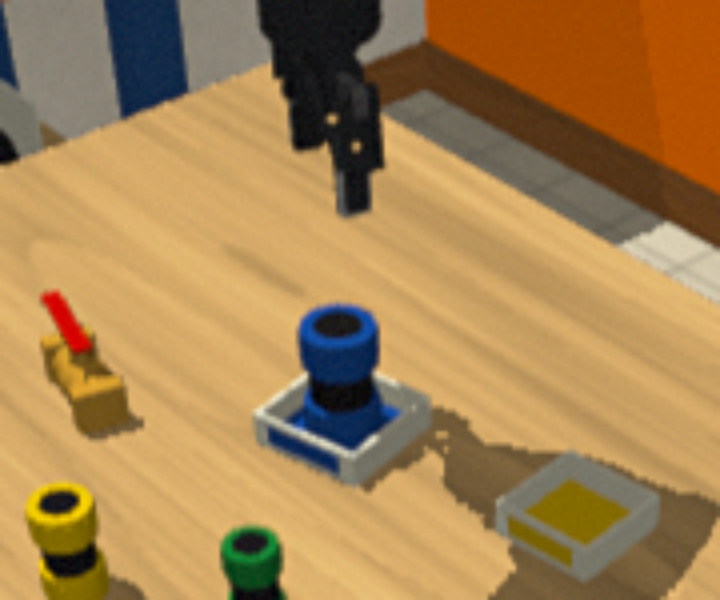

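Blue stands in its tray and is released. Now red: jaw turned to about 119° so the fingers miss the purple ones.

```bash
python3 -m inch '[{"gripper":8.5,"x":0,"y":-3.9,"z":-0.4,"roll":-6},{"gripper":8.5,"x":0,"y":-7.8,"z":-0.8,"roll":-12},{"gripper":8.5,"x":0,"y":-11.7,"z":-1.3,"roll":-18},{"gripper":8.5,"x":0,"y":-15.6,"z":-1.7,"roll":-24},{"gripper":8.5,"x":0,"y":-19.5,"z":-2.1,"roll":-30},{"gripper":8.5,"x":0,"y":-23.4,"z":-2.6,"roll":-36},{"gripper":8.5,"x":0,"y":-27.3,"z":-3,"roll":-42},{"gripper":8.5,"x":0,"y":-31.2,"z":-3.4,"roll":-48}]'; python3 go.py 353 -283 180
```

```text
time_s: 8.97
tcp_pos: [482.5, 1.4, 206.8]
ee_rot: [-0.405, 1.534, 0.406]
force: [1.1, -0.5, -0.1]
opening: 85.4
tool xyz cm [  2.7  -18.33 -25.3 ] jaw deg 119.6 tcp [482.5   1.4 206.8] F [ 1.1 -0.5 -0.1] op 85.4 t 8.9667
```

```bash
python3 -m inch '[{"gripper":8.5,"x":0,"y":-2.3,"z":-3.2,"roll":0},{"gripper":8.5,"x":0,"y":-4.6,"z":-6.4,"roll":0},{"gripper":8.5,"x":0,"y":-6.9,"z":-9.6,"roll":0},{"gripper":8.5,"x":0,"y":-9.2,"z":-12.8,"roll":0},{"gripper":8.5,"x":0,"y":-11.5,"z":-16,"roll":0},{"gripper":8.5,"x":0,"y":-13.8,"z":-19.1,"roll":0},{"gripper":8.5,"x":0.5,"y":-16.1,"z":-22.2,"roll":0},{"gripper":8.5,"x":1,"y":-18.3,"z":-25.3,"roll":0}]'; 
python3 -m inch '[{"gripper":8.5,"x":0.5,"y":0,"z":0,"roll":0},{"gripper":8.5,"x":0.5,"y":0,"z":0,"roll":0}]';python3 go.py 353 -283 54
python3 - <<'E'
from h import *
i=proj('wrist',[353,-283,92]);shot('wrist','w6.png');print(i)
E
```

```text
time_s: 9.63
tcp_pos: [351.8, -282.0, 197.3]
ee_rot: [-0.4, 1.534, 0.401]
force: [0.6, -0.1, 0.3]
opening: 84.8
time_s: 9.8
tcp_pos: [351.5, -281.3, 191.2]
ee_rot: [-0.395, 1.535, 0.399]
force: [-0.6, 0.3, 0.0]
opening: 85.2
tool xyz cm [13.72 -0.27  0.06] jaw deg 119.0 tcp [ 351.5 -281.3  191.2] F [-0.6  0.3  0. ] op 85.2 t 9.8
[322.2772498  249.83896542]
```

View pics/w6.png

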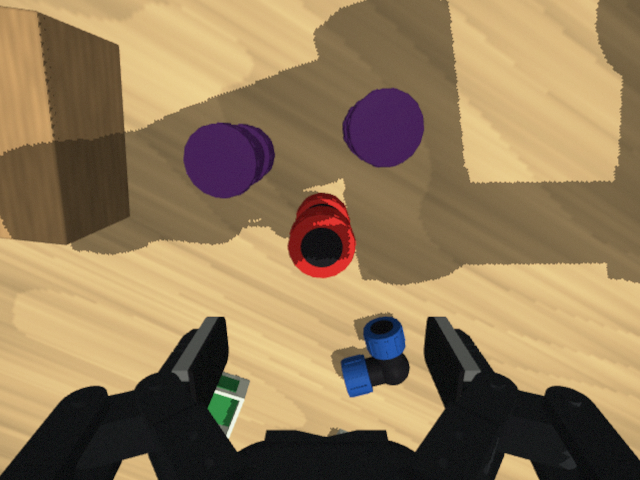

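The red bore is at (322,246), as predicted. Purples at (228,160) and (384,128) are clear of the jaw line. Descend and grip.

```bash
python3 -m inch '[{"gripper":8.5,"x":2.5,"y":-0.2,"z":0,"roll":0},{"gripper":8.5,"x":5,"y":-0.2,"z":0,"roll":0},{"gripper":8.5,"x":7.5,"y":-0.2,"z":0,"roll":0},{"gripper":8.5,"x":10,"y":-0.2,"z":0,"roll":0},{"gripper":8.5,"x":12,"y":-0.2,"z":0,"roll":0},{"gripper":8.5,"x":13.2,"y":-0.2,"z":0,"roll":0},{"gripper":8.5,"x":13.6,"y":-0.2,"z":0,"roll":0},{"gripper":8.5,"x":13.6,"y":-0.2,"z":0,"roll":0}]' 80; python3 go.py 353 -283 54
python3 -m inch '[{"gripper":4.4,"x":0,"y":0,"z":0,"roll":0},{"gripper":4.4,"x":0,"y":0,"z":0,"roll":0},{"gripper":4.4,"x":0,"y":0,"z":0,"roll":0},{"gripper":4.4,"x":0,"y":0,"z":0,"roll":0},{"gripper":4.4,"x":0,"y":0,"z":0,"roll":0},{"gripper":4.4,"x":0,"y":0,"z":0,"roll":0},{"gripper":4.4,"x":0,"y":0,"z":0,"roll":0},{"gripper":4.4,"x":0,"y":0,"z":0,"roll":0}]' 80; python3 go.py 353 -283 200
```

```text
time_s: 10.52
tcp_pos: [354.1, -280.4, 56.3]
ee_rot: [-0.4, 1.534, 0.405]
force: [0.5, -0.7, 0.2]
opening: 85.0
tool xyz cm [ 0.23 -0.17 -0.23] jaw deg 119.4 tcp [ 354.1 -280.4   56.3] F [ 0.5 -0.7  0.2] op 85.0 t 10.5167
time_s: 11.18
tcp_pos: [355.1, -283.0, 58.7]
ee_rot: [-0.402, 1.532, 0.399]
force: [-0.1, 0.9, 6.2]
opening: 48.1
tool xyz cm [-14.13   0.08  -0.17] jaw deg 119.3 tcp [ 355.1 -283.    58.7] F [-0.1  0.9  6.2] op 48.1 t 11.1833
```

```bash
python3 -m inch '[{"gripper":4.4,"x":-1,"y":0,"z":0,"roll":0},{"gripper":4.4,"x":-3,"y":0,"z":0,"roll":0},{"gripper":4.4,"x":-6,"y":0,"z":0,"roll":0},{"gripper":4.4,"x":-9,"y":0,"z":0,"roll":0},{"gripper":4.4,"x":-12,"y":0,"z":0,"roll":0},{"gripper":4.4,"x":-13.5,"y":0,"z":0,"roll":0},{"gripper":4.4,"x":-14,"y":0,"z":0,"roll":0}]'; python3 go.py 616 -90 200
python3 - <<'E'
from h import *
shot('wrist','w7.png')
E
```

```text
time_s: 11.77
tcp_pos: [355.6, -284.0, 200.8]
ee_rot: [-0.405, 1.53, 0.396]
force: [0.9, -0.2, -1.5]
opening: 48.6
tool xyz cm [ 0.1   4.19 32.2 ] jaw deg 119.3 tcp [ 355.6 -284.   200.8] F [ 0.9 -0.2 -1.5] op 48.6 t 11.7667
```

View pics/w7.png

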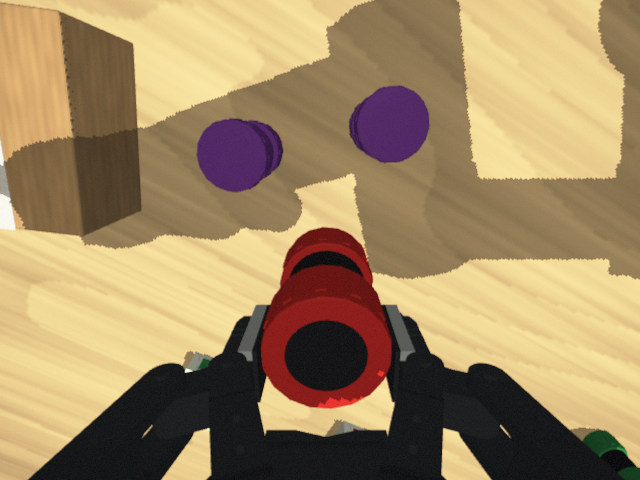

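```bash
python3 -m inch '[{"gripper":4.4,"x":0,"y":0.2,"z":1.2,"roll":0},{"gripper":4.4,"x":0,"y":0.5,"z":4,"roll":0},{"gripper":4.4,"x":0,"y":1,"z":7.5,"roll":0},{"gripper":4.4,"x":0,"y":1.4,"z":11,"roll":0},{"gripper":4.4,"x":0,"y":2,"z":15,"roll":0},{"gripper":4.4,"x":0,"y":2.5,"z":19,"roll":0},{"gripper":4.4,"x":0,"y":3,"z":23,"roll":0},{"gripper":4.4,"x":0,"y":3.4,"z":26.5,"roll":0}]';python3 -m inch '[{"gripper":4.4,"x":0,"y":0.4,"z":3,"roll":0},{"gripper":4.4,"x":0,"y":0.7,"z":5,"roll":0},{"gripper":4.4,"x":0,"y":0.8,"z":5.8,"roll":0},{"gripper":4.4,"x":0,"y":0.8,"z":5.8,"roll":0},{"gripper":4.4,"x":0,"y":0.8,"z":5.8,"roll":0}]'; python3 go.py 617 -91 76
```

```text
time_s: 12.48
tcp_pos: [569.7, -121.1, 195.6]
ee_rot: [-0.4, 1.535, 0.402]
force: [-0.6, -1.4, -1.1]
opening: 48.3
time_s: 12.9
tcp_pos: [614.3, -87.9, 195.9]
ee_rot: [-0.4, 1.536, 0.401]
force: [-0.7, 0.9, -1.4]
opening: 48.6
tool xyz cm [11.99 -0.42  0.11] jaw deg 119.3 tcp [614.3 -87.9 195.9] F [-0.7  0.9 -1.4] op 48.6 t 12.9
```

```bash
python3 -m inch '[{"gripper":4.4,"x":1,"y":-0.3,"z":0.1,"roll":0},{"gripper":4.4,"x":3.5,"y":-0.3,"z":0.1,"roll":0},{"gripper":4.4,"x":6,"y":-0.3,"z":0.1,"roll":0},{"gripper":4.4,"x":8.5,"y":-0.3,"z":0.1,"roll":0},{"gripper":4.4,"x":10.5,"y":-0.3,"z":0.1,"roll":0},{"gripper":4.4,"x":11.6,"y":-0.3,"z":0.1,"roll":0},{"gripper":4.4,"x":11.8,"y":-0.3,"z":0.1,"roll":0},{"gripper":4.4,"x":11.8,"y":-0.3,"z":0.1,"roll":0}]'; python3 go.py 617 -91 64.5
python3 - <<'E'
from h import *
shot('side','s8.png');a=cv2.imread('pics/s8.png');cv2.imwrite('pics/s8c.png',cv2.resize(a[140:300,320:500],None,fx=4,fy=3.75))
E
```

```text
time_s: 13.57
tcp_pos: [616.9, -90.6, 78.7]
ee_rot: [-0.399, 1.535, 0.4]
force: [0.2, -0.4, 0.1]
opening: 48.5
tool xyz cm [ 1.42 -0.04 -0.01] jaw deg 119.2 tcp [616.9 -90.6  78.7] F [ 0.2 -0.4  0.1] op 48.5 t 13.5667
```

View pics/s8c.png

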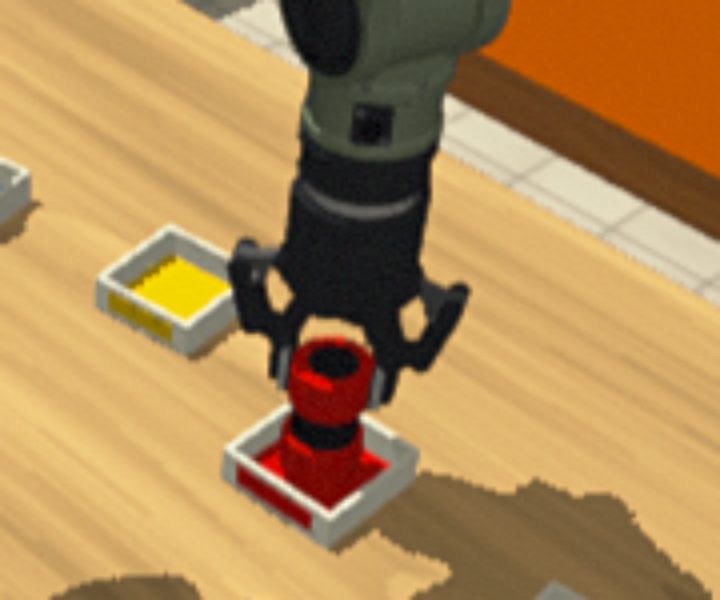

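Red is centred over its tray and just above the floor. Lower until contact.

```bash
python3 -m inch '[{"gripper":4.4,"x":0.4,"y":0,"z":0,"roll":0},{"gripper":4.4,"x":0.8,"y":0,"z":0,"roll":0},{"gripper":4.4,"x":1.1,"y":0,"z":0,"roll":0},{"gripper":4.4,"x":1.3,"y":0,"z":0,"roll":0},{"gripper":4.4,"x":1.4,"y":0,"z":0,"roll":0},{"gripper":4.4,"x":1.4,"y":0,"z":0,"roll":0},{"gripper":4.4,"x":1.4,"y":0,"z":0,"roll":0}]'; python3 go.py 617 -91 64.5
```

```text
time_s: 14.2
tcp_pos: [617.8, -89.9, 65.3]
ee_rot: [-0.401, 1.533, 0.401]
force: [0.3, -0.3, -1.0]
opening: 48.1
tool xyz cm [ 0.08 -0.05 -0.12] jaw deg 119.3 tcp [617.8 -89.9  65.3] F [ 0.3 -0.3 -1. ] op 48.1 t 14.2
```

```bash
python3 -m inch '[{"gripper":4.4,"x":0.1,"y":0,"z":0,"roll":0},{"gripper":4.4,"x":0.2,"y":0,"z":0,"roll":0},{"gripper":4.4,"x":0.2,"y":0,"z":0,"roll":0},{"gripper":4.4,"x":0.2,"y":0,"z":0,"roll":0}]'; python3 go.py 617 -91 64.5
```

```text
time_s: 14.53
tcp_pos: [618.1, -90.0, 64.7]
ee_rot: [-0.401, 1.532, 0.4]
force: [-3.2, 0.8, 8.1]
opening: 48.4
tool xyz cm [ 0.02 -0.04 -0.15] jaw deg 119.3 tcp [618.1 -90.   64.7] F [-3.2  0.8  8.1] op 48.4 t 14.5333
```

```bash
python3 -m inch '[{"gripper":5,"x":-0.1,"y":0,"z":0,"roll":0},{"gripper":5.6,"x":-0.1,"y":0,"z":0,"roll":0},{"gripper":6.5,"x":-0.1,"y":0,"z":0,"roll":0},{"gripper":7.5,"x":-0.1,"y":0,"z":0,"roll":0},{"gripper":8.5,"x":-0.1,"y":0,"z":0,"roll":0},{"gripper":8.5,"x":-0.1,"y":0,"z":0,"roll":0},{"gripper":8.5,"x":-0.1,"y":0,"z":0,"roll":0}]'
python3 -m inch '[{"gripper":8.5,"x":-2,"y":0,"z":0,"roll":0},{"gripper":8.5,"x":-4.5,"y":0,"z":0,"roll":0},{"gripper":8.5,"x":-7,"y":0,"z":0,"roll":0},{"gripper":8.5,"x":-10,"y":0,"z":0,"roll":0},{"gripper":8.5,"x":-13,"y":0,"z":0,"roll":0},{"gripper":8.5,"x":-14,"y":0,"z":0,"roll":0}]'; python3 go.py 372 269 180
python3 - <<'E'
from h import *
shot('side','s9.png')
E
```

```text
time_s: 15.12
tcp_pos: [617.8, -90.0, 64.1]
ee_rot: [-0.4, 1.534, 0.401]
force: [-0.0, 0.3, 0.5]
opening: 85.0
time_s: 15.62
tcp_pos: [619.9, -90.5, 209.2]
ee_rot: [-0.403, 1.528, 0.398]
force: [0.6, -0.4, 1.0]
opening: 84.9
tool xyz cm [ 2.69 43.5  -4.06] jaw deg 119.3 tcp [619.9 -90.5 209.2] F [ 0.6 -0.4  1. ] op 84.9 t 15.6167
```

View pics/s9.png

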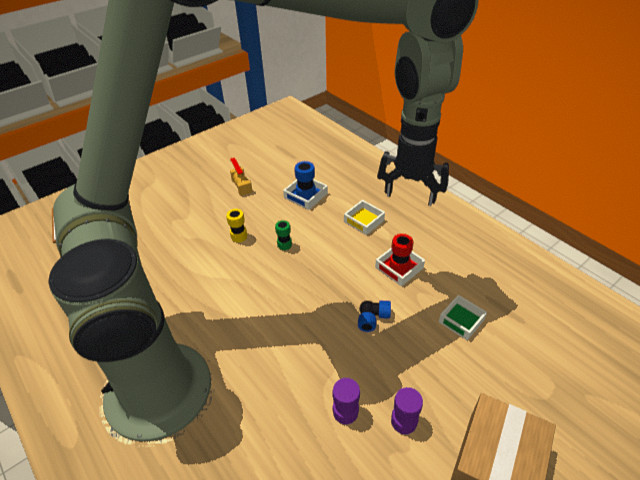

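Red stands in its tray (402,255). Now yellow.

```bash
python3 -m inch '[{"gripper":8.5,"x":0,"y":3.9,"z":-0.4,"roll":0},{"gripper":8.5,"x":0,"y":7.8,"z":-0.7,"roll":0},{"gripper":8.5,"x":0,"y":11.7,"z":-1.1,"roll":0},{"gripper":8.5,"x":0,"y":15.6,"z":-1.5,"roll":0},{"gripper":8.5,"x":0,"y":19.5,"z":-1.8,"roll":0},{"gripper":8.5,"x":0,"y":23.4,"z":-2.2,"roll":0},{"gripper":8.5,"x":0,"y":27.3,"z":-2.6,"roll":0},{"gripper":8.5,"x":0,"y":31.2,"z":-3,"roll":0}]'
python3 -m inch '[{"gripper":8.5,"x":0,"y":3.9,"z":-0.4,"roll":0},{"gripper":8.5,"x":0.5,"y":7.8,"z":-0.7,"roll":0},{"gripper":8.5,"x":1,"y":10.8,"z":-1,"roll":0},{"gripper":8.5,"x":2,"y":12.3,"z":-1.1,"roll":0},{"gripper":8.5,"x":2,"y":12.3,"z":-1.1,"roll":0},{"gripper":8.5,"x":2,"y":12.3,"z":-1.1,"roll":0}]'
python3 go.py 372 269 48
python3 - <<'E'
from h import *
i=proj('wrist',[372,269,84]);shot('wrist','w10.png');print(i)
E
```

```text
time_s: 16.33
tcp_pos: [436.9, 168.5, 202.9]
ee_rot: [-0.4, 1.535, 0.4]
force: [1.4, 1.2, 0.9]
opening: 85.3
time_s: 16.83
tcp_pos: [368.0, 269.2, 182.9]
ee_rot: [-0.403, 1.536, 0.401]
force: [-0.3, 0.9, 0.5]
opening: 84.6
tool xyz cm [13.49 -0.21  0.38] jaw deg 119.4 tcp [368.  269.2 182.9] F [-0.3  0.9  0.5] op 84.6 t 16.8333
[322.85233207 253.93482633]
```

View pics/w10.png

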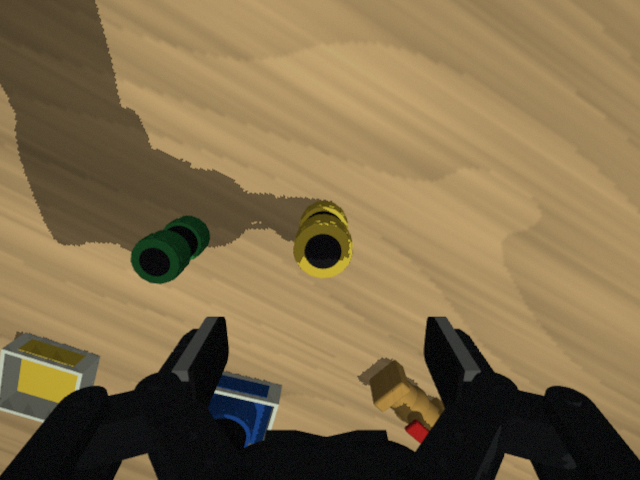

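Yellow bore at (323,251), predicted (323,254); green at (155,260) is clear of the left finger. Descend and grip.

```bash
python3 -m inch '[{"gripper":8.5,"x":2.5,"y":-0.1,"z":0.3,"roll":0},{"gripper":8.5,"x":5,"y":-0.1,"z":0.3,"roll":0},{"gripper":8.5,"x":7.5,"y":-0.1,"z":0.3,"roll":0},{"gripper":8.5,"x":10,"y":-0.1,"z":0.3,"roll":0},{"gripper":8.5,"x":12,"y":-0.1,"z":0.3,"roll":0},{"gripper":8.5,"x":13.2,"y":-0.1,"z":0.3,"roll":0},{"gripper":8.5,"x":13.5,"y":-0.1,"z":0.3,"roll":0},{"gripper":8.5,"x":13.5,"y":-0.1,"z":0.3,"roll":0}]' 80; python3 go.py 372 269 48
python3 -m inch '[{"gripper":3.8,"x":0,"y":0,"z":0,"roll":0},{"gripper":3.8,"x":0,"y":0,"z":0,"roll":0},{"gripper":3.8,"x":0,"y":0,"z":0,"roll":0},{"gripper":3.8,"x":0,"y":0,"z":0,"roll":0},{"gripper":3.8,"x":0,"y":0,"z":0,"roll":0},{"gripper":3.8,"x":0,"y":0,"z":0,"roll":0},{"gripper":3.8,"x":0,"y":0,"z":0,"roll":0},{"gripper":3.8,"x":0,"y":0,"z":0,"roll":0}]' 80; python3 go.py 372 269 200
```

```text
time_s: 17.55
tcp_pos: [372.7, 268.8, 48.6]
ee_rot: [-0.399, 1.535, 0.398]
force: [-0.1, -0.1, -0.0]
opening: 85.1
tool xyz cm [ 0.06  0.05 -0.05] jaw deg 119.2 tcp [372.7 268.8  48.6] F [-0.1 -0.1 -0. ] op 85.1 t 17.55
time_s: 18.22
tcp_pos: [373.4, 270.3, 50.5]
ee_rot: [-0.401, 1.531, 0.4]
force: [-0.2, -0.9, 6.1]
opening: 42.3
tool xyz cm [-14.95  -0.06  -0.15] jaw deg 119.3 tcp [373.4 270.3  50.5] F [-0.2 -0.9  6.1] op 42.3 t 18.2167
```

Lift; contact is expected at a TCP height of about 56.5.

```bash
python3 -m inch '[{"gripper":3.8,"x":-1,"y":0,"z":0,"roll":0},{"gripper":3.8,"x":-3,"y":0,"z":0,"roll":0},{"gripper":3.8,"x":-6,"y":0,"z":0,"roll":0},{"gripper":3.8,"x":-9,"y":0,"z":0,"roll":0},{"gripper":3.8,"x":-12,"y":0,"z":0,"roll":0},{"gripper":3.8,"x":-14,"y":0,"z":0,"roll":0},{"gripper":3.8,"x":-14.8,"y":0,"z":0,"roll":0}]'; python3 go.py 670 95 200
```

```text
time_s: 18.8
tcp_pos: [374.1, 270.9, 200.9]
ee_rot: [-0.399, 1.527, 0.401]
force: [0.4, 0.3, -1.4]
opening: 42.1
tool xyz cm [  0.2  -29.82  17.2 ] jaw deg 119.3 tcp [374.1 270.9 200.9] F [ 0.4  0.3 -1.4] op 42.1 t 18.8
```

```bash
python3 -m inch '[{"gripper":3.8,"x":0,"y":-1,"z":0.6,"roll":0},{"gripper":3.8,"x":0,"y":-3.5,"z":2,"roll":0},{"gripper":3.8,"x":0,"y":-6.9,"z":4,"roll":0},{"gripper":3.8,"x":0,"y":-10.3,"z":6,"roll":0},{"gripper":3.8,"x":0,"y":-13.8,"z":8,"roll":0},{"gripper":3.8,"x":0,"y":-17.3,"z":10,"roll":0},{"gripper":3.8,"x":0,"y":-20.8,"z":12,"roll":0},{"gripper":3.8,"x":0,"y":-24,"z":13.8,"roll":0}]';python3 -m inch '[{"gripper":3.8,"x":0,"y":-3,"z":1.7,"roll":0},{"gripper":3.8,"x":0,"y":-5,"z":2.9,"roll":0},{"gripper":3.8,"x":0,"y":-5.8,"z":3.4,"roll":0},{"gripper":3.8,"x":0,"y":-5.8,"z":3.4,"roll":0},{"gripper":3.8,"x":0,"y":-5.8,"z":3.4,"roll":0}]'; python3 go.py 670 95 70
```

```text
time_s: 19.47
tcp_pos: [611.6, 125.6, 194.7]
ee_rot: [-0.4, 1.536, 0.4]
force: [0.5, 0.7, -0.6]
opening: 42.4
time_s: 19.88
tcp_pos: [667.5, 93.2, 194.7]
ee_rot: [-0.399, 1.537, 0.401]
force: [-0.1, 0.3, -0.5]
opening: 41.9
tool xyz cm [1.246e+01 1.000e-02 3.500e-01] jaw deg 119.2 tcp [667.5  93.2 194.7] F [-0.1  0.3 -0.5] op 41.9 t 19.8833
```

```bash
python3 -m inch '[{"gripper":3.8,"x":1,"y":0,"z":0.3,"roll":0},{"gripper":3.8,"x":3.5,"y":0,"z":0.3,"roll":0},{"gripper":3.8,"x":6,"y":0,"z":0.3,"roll":0},{"gripper":3.8,"x":8.5,"y":0,"z":0.3,"roll":0},{"gripper":3.8,"x":10.8,"y":0,"z":0.3,"roll":0},{"gripper":3.8,"x":12.1,"y":0,"z":0.3,"roll":0},{"gripper":3.8,"x":12.4,"y":0,"z":0.3,"roll":0},{"gripper":3.8,"x":12.4,"y":0,"z":0.3,"roll":0}]'; python3 go.py 670 95 56.5
python3 - <<'E'
from h import *
shot('side','s11.png');a=cv2.imread('pics/s11.png');cv2.imwrite('pics/s11c.png',cv2.resize(a[100:260,270:450],None,fx=4,fy=3.75))
E
```

```text
time_s: 20.55
tcp_pos: [668.8, 96.4, 71.6]
ee_rot: [-0.401, 1.537, 0.402]
force: [-0.4, -0.1, -0.2]
opening: 42.0
tool xyz cm [ 1.51 -0.18  0.04] jaw deg 119.3 tcp [668.8  96.4  71.6] F [-0.4 -0.1 -0.2] op 42.0 t 20.55
```

View pics/s11c.png

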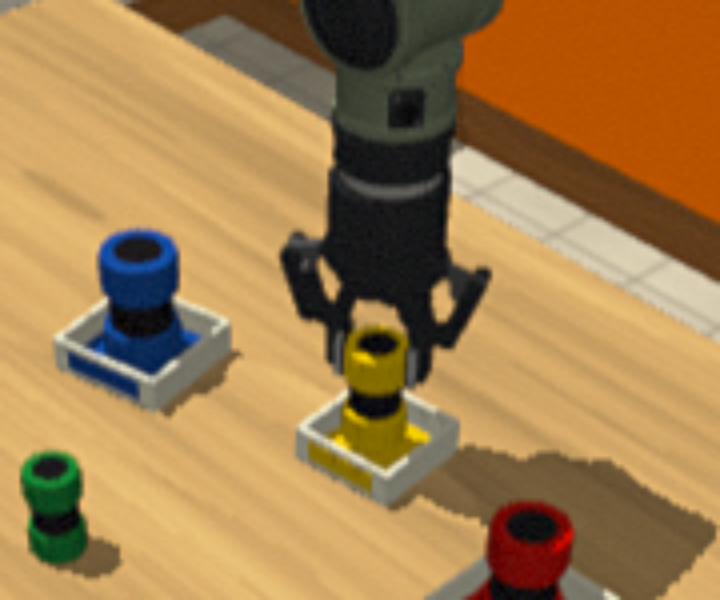

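Yellow is centred over its tray. Lower to contact.

```bash
python3 -m inch '[{"gripper":3.8,"x":0.4,"y":-0.1,"z":0,"roll":0},{"gripper":3.8,"x":0.8,"y":-0.1,"z":0,"roll":0},{"gripper":3.8,"x":1.1,"y":-0.1,"z":0,"roll":0},{"gripper":3.8,"x":1.4,"y":-0.1,"z":0,"roll":0},{"gripper":3.8,"x":1.6,"y":-0.1,"z":0,"roll":0},{"gripper":3.8,"x":1.6,"y":-0.1,"z":0,"roll":0},{"gripper":3.8,"x":1.6,"y":-0.1,"z":0,"roll":0}]'; python3 go.py 670 95 56.5
```

```text
time_s: 21.18
tcp_pos: [671.2, 94.7, 57.2]
ee_rot: [-0.4, 1.534, 0.401]
force: [-0.1, -0.1, -0.4]
opening: 42.7
tool xyz cm [ 0.07  0.08 -0.09] jaw deg 119.3 tcp [671.2  94.7  57.2] F [-0.1 -0.1 -0.4] op 42.7 t 21.1833
```

```bash
python3 -m inch '[{"gripper":3.8,"x":0.1,"y":0,"z":0,"roll":0},{"gripper":3.8,"x":0.2,"y":0,"z":0,"roll":0},{"gripper":3.8,"x":0.2,"y":0,"z":0,"roll":0},{"gripper":3.8,"x":0.2,"y":0,"z":0,"roll":0}]'; python3 go.py 670 95 56.5
```

```text
time_s: 21.52
tcp_pos: [671.7, 94.8, 56.6]
ee_rot: [-0.401, 1.532, 0.4]
force: [-2.0, -0.2, 5.1]
opening: 42.6
tool xyz cm [ 0.01  0.1  -0.14] jaw deg 119.3 tcp [671.7  94.8  56.6] F [-2.  -0.2  5.1] op 42.6 t 21.5167
```

```bash
python3 -m inch '[{"gripper":4.4,"x":-0.1,"y":0,"z":0,"roll":0},{"gripper":5,"x":-0.1,"y":0,"z":0,"roll":0},{"gripper":6,"x":-0.1,"y":0,"z":0,"roll":0},{"gripper":7,"x":-0.1,"y":0,"z":0,"roll":0},{"gripper":8,"x":-0.1,"y":0,"z":0,"roll":0},{"gripper":8.5,"x":-0.1,"y":0,"z":0,"roll":0},{"gripper":8.5,"x":-0.1,"y":0,"z":0,"roll":0}]'
python3 -m inch '[{"gripper":8.5,"x":-2,"y":0,"z":0,"roll":0},{"gripper":8.5,"x":-4.5,"y":0,"z":0,"roll":0},{"gripper":8.5,"x":-7,"y":0,"z":0,"roll":0},{"gripper":8.5,"x":-10,"y":0,"z":0,"roll":0},{"gripper":8.5,"x":-13,"y":0,"z":0,"roll":0},{"gripper":8.5,"x":-14,"y":0,"z":0,"roll":0}]'; python3 go.py 445 162 175
python3 - <<'E'
from h import *
shot('side','s12.png')
E
```

```text
time_s: 22.1
tcp_pos: [671.3, 94.8, 56.2]
ee_rot: [-0.401, 1.534, 0.401]
force: [0.1, -0.0, -0.1]
opening: 85.1
time_s: 22.6
tcp_pos: [673.5, 94.9, 201.5]
ee_rot: [-0.401, 1.527, 0.399]
force: [1.4, 0.2, 1.4]
opening: 85.2
tool xyz cm [  2.49  17.04 -16.67] jaw deg 119.3 tcp [673.5  94.9 201.5] F [1.4 0.2 1.4] op 85.2 t 22.6
```

View pics/s12.png

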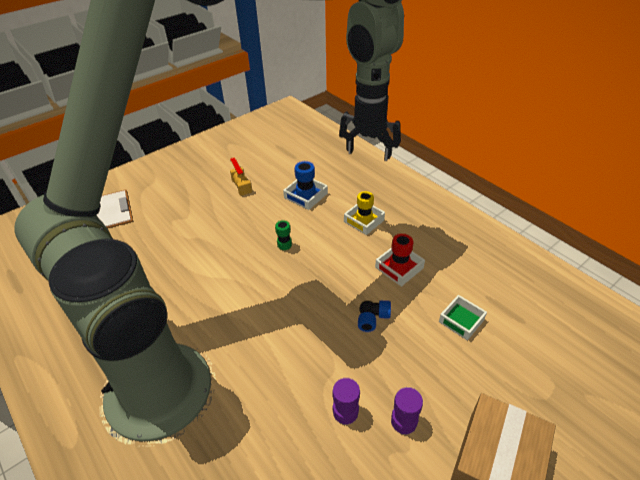

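Yellow stands in its tray (365,208). Now green.

```bash
python3 -m inch '[{"gripper":8.5,"x":0,"y":2.7,"z":-2.7,"roll":0},{"gripper":8.5,"x":0,"y":5.4,"z":-5.4,"roll":0},{"gripper":8.5,"x":0,"y":8.1,"z":-8.1,"roll":0},{"gripper":8.5,"x":0.5,"y":10.8,"z":-10.8,"roll":0},{"gripper":8.5,"x":1,"y":13.5,"z":-13.4,"roll":0},{"gripper":8.5,"x":1.5,"y":16,"z":-15.6,"roll":0},{"gripper":8.5,"x":2,"y":17,"z":-16.5,"roll":0},{"gripper":8.5,"x":2,"y":17,"z":-16.5,"roll":0}]'
python3 -m inch '[{"gripper":8.5,"x":0,"y":0,"z":0,"roll":0},{"gripper":8.5,"x":0,"y":0,"z":0,"roll":0}]'
python3 go.py 445 162 41
python3 - <<'E'
from h import *
i=proj('wrist',[445,162,76]);shot('wrist','w13.png');print(i)
E
```

```text
time_s: 23.32
tcp_pos: [439.1, 162.8, 174.1]
ee_rot: [-0.402, 1.539, 0.403]
force: [-0.9, -0.9, -0.2]
opening: 85.0
time_s: 23.48
tcp_pos: [445.3, 162.2, 176.1]
ee_rot: [-0.401, 1.533, 0.4]
force: [-1.0, -0.2, -0.2]
opening: 85.3
tool xyz cm [13.51  0.   -0.04] jaw deg 119.3 tcp [445.3 162.2 176.1] F [-1.  -0.2 -0.2] op 85.3 t 23.4833
[325.73556444 248.24078477]
```

View pics/w13.png

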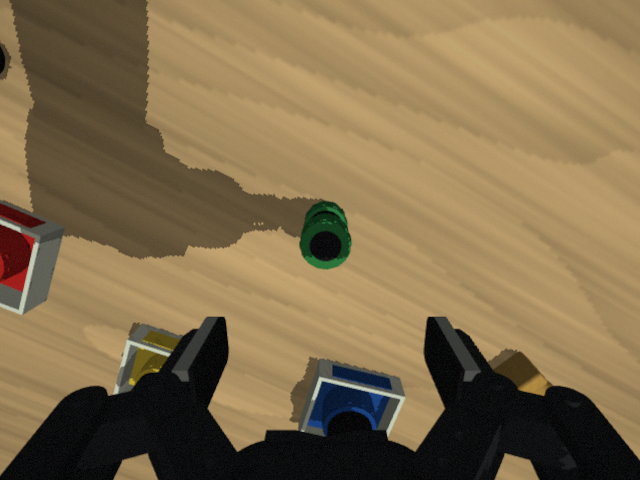

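Green bore at (326,245), as predicted (326,248). Descend and grip.

```bash
python3 -m inch '[{"gripper":8.5,"x":2.5,"y":0,"z":0,"roll":0},{"gripper":8.5,"x":5,"y":0,"z":0,"roll":0},{"gripper":8.5,"x":7.5,"y":0,"z":0,"roll":0},{"gripper":8.5,"x":10,"y":0,"z":0,"roll":0},{"gripper":8.5,"x":12,"y":0,"z":0,"roll":0},{"gripper":8.5,"x":13.2,"y":0,"z":0,"roll":0},{"gripper":8.5,"x":13.5,"y":0,"z":0,"roll":0},{"gripper":8.5,"x":13.5,"y":0,"z":0,"roll":0}]' 80; python3 go.py 445 162 41
python3 -m inch '[{"gripper":3.2,"x":0,"y":0,"z":0,"roll":0},{"gripper":3.2,"x":0,"y":0,"z":0,"roll":0},{"gripper":3.2,"x":0,"y":0,"z":0,"roll":0},{"gripper":3.2,"x":0,"y":0,"z":0,"roll":0},{"gripper":3.2,"x":0,"y":0,"z":0,"roll":0},{"gripper":3.2,"x":0,"y":0,"z":0,"roll":0},{"gripper":3.2,"x":0,"y":0,"z":0,"roll":0},{"gripper":3.2,"x":0,"y":0,"z":0,"roll":0}]' 80; python3 go.py 445 162 200
```

```text
time_s: 24.2
tcp_pos: [444.5, 161.9, 40.3]
ee_rot: [-0.4, 1.535, 0.4]
force: [-0.7, -0.2, 0.1]
opening: 84.6
tool xyz cm [-0.07 -0.01  0.05] jaw deg 119.2 tcp [444.5 161.9  40.3] F [-0.7 -0.2  0.1] op 84.6 t 24.2
time_s: 24.87
tcp_pos: [445.2, 162.5, 42.4]
ee_rot: [-0.401, 1.531, 0.4]
force: [-0.5, -0.6, 5.4]
opening: 36.2
tool xyz cm [-1.576e+01 -5.000e-02 -1.000e-02] jaw deg 119.3 tcp [445.2 162.5  42.4] F [-0.5 -0.6  5.4] op 36.2 t 24.8667
```

Gripped (36.2 mm). Lift higher, because the route passes near the red coupling and the elbow; contact is expected at TCP 48.5.

```bash
python3 -m inch '[{"gripper":3.2,"x":-1,"y":0,"z":0,"roll":0},{"gripper":3.2,"x":-3,"y":0,"z":0,"roll":0},{"gripper":3.2,"x":-6,"y":0,"z":0,"roll":0},{"gripper":3.2,"x":-9,"y":0,"z":0,"roll":0},{"gripper":3.2,"x":-12.5,"y":0,"z":0,"roll":0},{"gripper":3.2,"x":-15.5,"y":0,"z":0,"roll":0},{"gripper":3.2,"x":-17.5,"y":0,"z":0,"roll":0},{"gripper":3.2,"x":-18.3,"y":0,"z":0,"roll":0}]'; python3 go.py 604 -293 220
```

```text
time_s: 25.53
tcp_pos: [445.9, 162.8, 227.9]
ee_rot: [-0.401, 1.528, 0.4]
force: [-0.1, 0.4, -1.2]
opening: 36.4
tool xyz cm [  0.83 -47.48  -8.51] jaw deg 119.3 tcp [445.9 162.8 227.9] F [-0.1  0.4 -1.2] op 36.4 t 25.5333
```

```bash
python3 -m inch '[{"gripper":3.2,"x":0,"y":-1.2,"z":-0.2,"roll":0},{"gripper":3.2,"x":0,"y":-4,"z":-0.7,"roll":0},{"gripper":3.2,"x":0,"y":-7.5,"z":-1.3,"roll":0},{"gripper":3.2,"x":0,"y":-11,"z":-2,"roll":0},{"gripper":3.2,"x":0,"y":-15,"z":-2.7,"roll":0},{"gripper":3.2,"x":0,"y":-19,"z":-3.4,"roll":0},{"gripper":3.2,"x":0,"y":-23,"z":-4.1,"roll":0},{"gripper":3.2,"x":0,"y":-27,"z":-4.8,"roll":0}]';python3 -m inch '[{"gripper":3.2,"x":0,"y":-4,"z":-0.7,"roll":0},{"gripper":3.2,"x":0,"y":-8,"z":-1.4,"roll":0},{"gripper":3.2,"x":0,"y":-12,"z":-2.1,"roll":0},{"gripper":3.2,"x":0,"y":-16,"z":-2.9,"roll":0},{"gripper":3.2,"x":0,"y":-19,"z":-3.4,"roll":0},{"gripper":3.2,"x":0,"y":-20.5,"z":-3.7,"roll":0},{"gripper":3.2,"x":0,"y":-20.5,"z":-3.7,"roll":0},{"gripper":3.2,"x":0,"y":-20.5,"z":-3.7,"roll":0}]'; python3 go.py 604 -293 62
```

```text
time_s: 26.2
tcp_pos: [534.1, -98.4, 223.3]
ee_rot: [-0.4, 1.534, 0.401]
force: [0.2, 0.6, -1.1]
opening: 36.1
time_s: 26.87
tcp_pos: [601.6, -293.7, 222.4]
ee_rot: [-0.398, 1.535, 0.401]
force: [0.1, 0.5, -1.1]
opening: 36.3
tool xyz cm [16.04 -0.1   0.26] jaw deg 119.2 tcp [ 601.6 -293.7  222.4] F [ 0.1  0.5 -1.1] op 36.3 t 26.8667
```

```bash
python3 -m inch '[{"gripper":3.2,"x":1.5,"y":0,"z":0.2,"roll":0},{"gripper":3.2,"x":4.5,"y":0,"z":0.2,"roll":0},{"gripper":3.2,"x":8,"y":0,"z":0.2,"roll":0},{"gripper":3.2,"x":11,"y":0,"z":0.2,"roll":0},{"gripper":3.2,"x":13.5,"y":0,"z":0.2,"roll":0},{"gripper":3.2,"x":15.3,"y":0,"z":0.2,"roll":0},{"gripper":3.2,"x":16,"y":0,"z":0.2,"roll":0},{"gripper":3.2,"x":16,"y":0,"z":0.2,"roll":0}]'; python3 go.py 604 -293 48.5
python3 - <<'E'
from h import *
shot('side','s14.png');a=cv2.imread('pics/s14.png');cv2.imwrite('pics/s14c.png',cv2.resize(a[200:360,370:550],None,fx=4,fy=3.75))
E
```

```text
time_s: 27.53
tcp_pos: [602.4, -290.0, 62.2]
ee_rot: [-0.399, 1.536, 0.405]
force: [-0.8, -0.1, -1.5]
opening: 36.2
tool xyz cm [ 1.37 -0.34 -0.01] jaw deg 119.4 tcp [ 602.4 -290.    62.2] F [-0.8 -0.1 -1.5] op 36.2 t 27.5333
```

View pics/s14c.png

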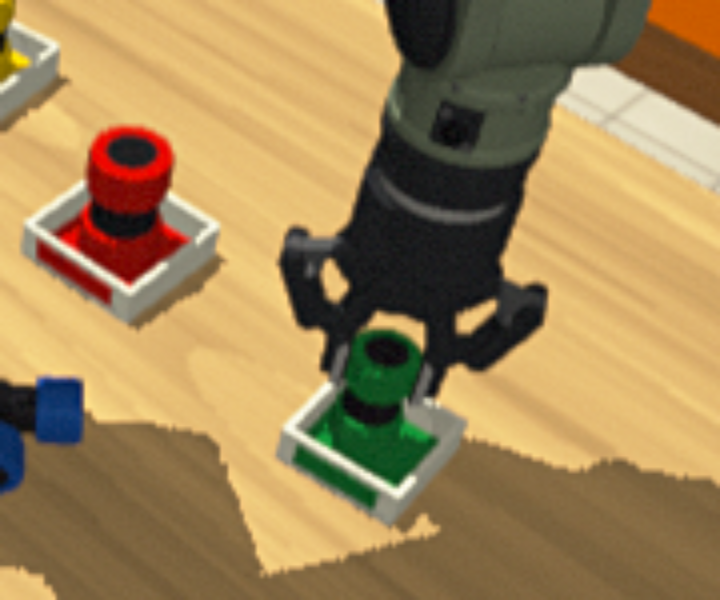

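Green is inside its tray, about 3 mm off centre. Correct slightly and lower.

```bash
python3 -m inch '[{"gripper":3.2,"x":0.3,"y":-0.2,"z":0,"roll":0},{"gripper":3.2,"x":0.7,"y":-0.2,"z":0,"roll":0},{"gripper":3.2,"x":1,"y":-0.2,"z":0,"roll":0},{"gripper":3.2,"x":1.2,"y":-0.2,"z":0,"roll":0},{"gripper":3.2,"x":1.4,"y":-0.2,"z":0,"roll":0},{"gripper":3.2,"x":1.4,"y":-0.2,"z":0,"roll":0},{"gripper":3.2,"x":1.4,"y":-0.2,"z":0,"roll":0}]'; python3 go.py 604 -293 48.5
```

```text
time_s: 28.17
tcp_pos: [605.0, -294.3, 50.2]
ee_rot: [-0.4, 1.534, 0.401]
force: [0.7, -1.3, 0.1]
opening: 36.7
tool xyz cm [ 0.17  0.16 -0.02] jaw deg 119.3 tcp [ 605.  -294.3   50.2] F [ 0.7 -1.3  0.1] op 36.7 t 28.1667
```

```bash
python3 -m inch '[{"gripper":3.2,"x":0.1,"y":0,"z":0,"roll":0},{"gripper":3.2,"x":0.2,"y":0,"z":0,"roll":0},{"gripper":3.2,"x":0.3,"y":0,"z":0,"roll":0},{"gripper":3.2,"x":0.3,"y":0,"z":0,"roll":0},{"gripper":3.2,"x":0.3,"y":0,"z":0,"roll":0}]'; python3 go.py 604 -293 48.5
```

```text
time_s: 28.58
tcp_pos: [605.4, -294.4, 48.4]
ee_rot: [-0.401, 1.533, 0.4]
force: [-2.2, 0.7, 5.4]
opening: 36.0
tool xyz cm [-0.01  0.19 -0.05] jaw deg 119.3 tcp [ 605.4 -294.4   48.4] F [-2.2  0.7  5.4] op 36.0 t 28.5833
```

```bash
python3 -m inch '[{"gripper":3.8,"x":-0.1,"y":0,"z":0,"roll":0},{"gripper":4.4,"x":-0.1,"y":0,"z":0,"roll":0},{"gripper":5.5,"x":-0.1,"y":0,"z":0,"roll":0},{"gripper":6.5,"x":-0.1,"y":0,"z":0,"roll":0},{"gripper":7.5,"x":-0.1,"y":0,"z":0,"roll":0},{"gripper":8.5,"x":-0.1,"y":0,"z":0,"roll":0},{"gripper":8.5,"x":-0.1,"y":0,"z":0,"roll":0}]'
python3 -m inch '[{"gripper":8.5,"x":-2,"y":0,"z":0,"roll":0},{"gripper":8.5,"x":-4.5,"y":0,"z":0,"roll":0},{"gripper":8.5,"x":-7,"y":0,"z":0,"roll":0},{"gripper":8.5,"x":-10,"y":0,"z":0,"roll":0},{"gripper":8.5,"x":-13,"y":0,"z":0,"roll":0},{"gripper":8.5,"x":-16,"y":0,"z":0,"roll":0},{"gripper":8.5,"x":-18,"y":0,"z":0,"roll":0},{"gripper":8.5,"x":-18,"y":0,"z":0,"roll":0}]'
python3 -m inch '[{"gripper":8.5,"x":0,"y":0,"z":-3.5,"roll":0},{"gripper":8.5,"x":0,"y":0,"z":-7,"roll":0},{"gripper":8.5,"x":0,"y":0,"z":-10.5,"roll":0},{"gripper":8.5,"x":0,"y":0,"z":-14,"roll":0},{"gripper":8.5,"x":0,"y":0,"z":-17.5,"roll":0},{"gripper":8.5,"x":0,"y":0,"z":-21,"roll":0},{"gripper":8.5,"x":0,"y":0,"z":-21,"roll":0}]'
python3 - <<'E'
from meas import *
shot('side','s15.png');a=shot('top','t15.png')
T={'blue':(615.9,286.6),'red':(615.9,-90.1),'yellow':(669.2,93.5),'green':(604.1,-293.9)}
for n in T:
    p=proj('top',[*T[n],H[n]+6]);c,ar=bore(a,p,0,thr=50,r=10);print(n,ar,(ray('top',c,H[n]+6)[:2]-T[n]).round(1))
cv2.imwrite('pics/t15c.png',cv2.resize(a[140:340,140:500,::-1],None,fx=2.2,fy=2.2))
E
```

```text
time_s: 29.17
tcp_pos: [605.0, -294.3, 48.1]
ee_rot: [-0.4, 1.534, 0.401]
force: [0.1, 0.0, -0.1]
opening: 84.8
time_s: 29.83
tcp_pos: [607.4, -295.7, 234.2]
ee_rot: [-0.405, 1.527, 0.395]
force: [-0.1, 0.4, 0.8]
opening: 85.1
time_s: 30.42
tcp_pos: [416.9, -399.3, 227.6]
ee_rot: [-0.395, 1.537, 0.396]
force: [-0.0, -0.4, 0.1]
opening: 84.5
blue 103 [ 0.4 -0.3]
red 76 [ 0.5 -0.2]
yellow 55 [0.3 0.7]
green 43 [ 1.  -0.5]
```

View pics/s15.png

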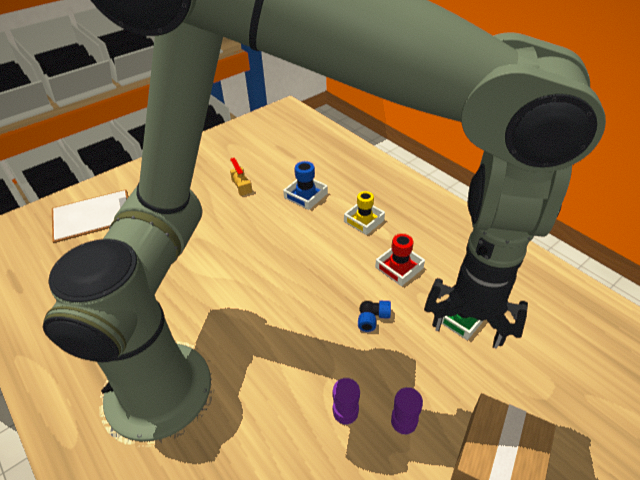

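View pics/t15c.png

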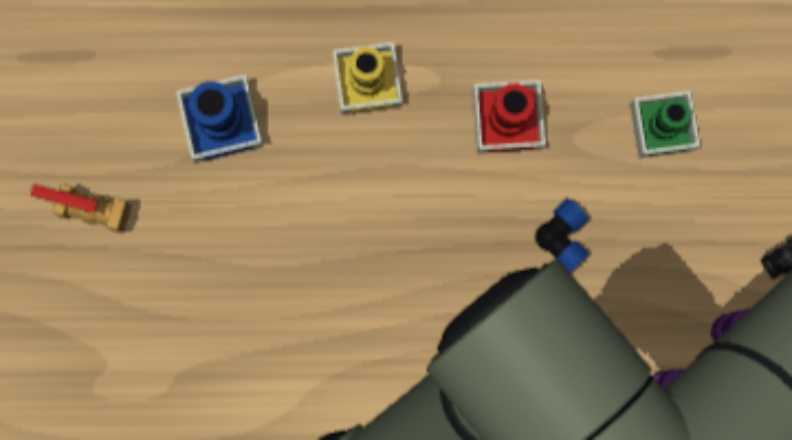

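All four stand within about 1 mm of their tray centres. The elbow and valve have not moved, and the arm is clear. Hand in.

```bash
python3 -m inch '[{"gripper":8.5,"x":0,"y":0,"z":0,"roll":0},{"gripper":8.5,"x":0,"y":0,"z":0,"roll":0},{"gripper":8.5,"x":0,"y":0,"z":0,"roll":0}]'; python3 -c "
from bench import env;print(env.sign_off())"
```

```text
time_s: 30.77
tcp_pos: [422.9, -396.3, 228.0]
ee_rot: [-0.402, 1.533, 0.402]
force: [0.4, -0.2, 0.1]
opening: 85.2
the job is handed in; nothing more can be done
None
```

I stood the blue, red, yellow and green couplings in their own trays, in that order, let go of each, and handed the job in at about 31 s of the 122 s allowed. `sign_off` gave no verdict.

- **Placing:** The final top picture puts all four tops within about 1 mm of their tray centres along x and y, which also means they stand upright. The last side view agrees for blue, yellow and red. The gripper hid green there, so green rests on the top view alone.
- **Left alone:** The elbow and valve show no visible shift, judged by eye. I never reached for the two purple look-alikes; they stand in the last side view.
- **Disagreements:** Before the blue grasp, one wrist-camera fix differed by about 7 mm from the top view. The arm was probably still settling, and the grasp closed normally. One early move was refused as invalid because it left out some keys; nothing moved.

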